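# Undo the last swing bolt of a pressure vessel lid

### The arm

A 6-joint arm with a two-finger parallel gripper is mounted at the origin on the work surface. World frame = base frame: x ahead of the robot, y to its left, z up, the work surface at z = 0. Lengths are in mm, angles in rad, forces in N, time in s.
With the tool pointing down it reaches from about 375 to 975 mm from the base axis. Payload 3.8 kg.
Tool frame: the origin (TCP) lies on the centre line of the jaws, within the pads' length; the fingertips stand 11 mm ahead of it and the grasp point (between the pads) lies 8 mm behind it; z points along the fingers, y is the direction in which the jaws open and shut (so a half turn about z gives the same grasp; the last joint's range is limited). The gripper opens to 85 mm and grips with 20 to 120 N. Pads are 22 mm wide; open, the fingers measure 114 mm over their backs; the gripper's body (76 mm by 85 mm) begins 54 mm behind the grasp point. The pads swing forward as they close: fully open they stand 13 mm farther back than shut.
Start: joints at [1.086, 0.264, 1.604, -0, 1.274, -0.037], TCP at [292.261, 608.442, 242.28] pointing down, gripper open.
Joint ranges: [-2.63, 2.63], [-0.94, 2.18], [0.31, 2.57], [-1.31, 4.45], [0, 2.66], [-2.55, 2.55]. Speed limits (rad/s): [2.57, 2.57, 3.14, 3.14, 3.14, 3.14].

### API

Orientations are given as a 3x3 rotation matrix whose columns are the frame's x, y, z axes.
In Python, from rig import robot, viewer, workorder gives the robot as it stands.
- The arm moves only by the tool servo_tool, never from a script. Its argument "increments" is a list of rows, each an object of numbers: "fingers": the finger opening in mm, from 0 to 85.4; "dx", "dy", "dz": the shift along the tool's x, y, z in mm; "yaw": the turn about the tool's z in degrees. A call has 1 to 10 rows; each row shifts and turns the commanded pose from where the row before left it, along the tool's axes as they then stand; what a row does not reach is not made up. A row lasts 1/8 s, in which the tool goes at most 62.5 mm and 10.7 degrees, less where a joint would pass 70% of its speed; a pose out of reach is approached as far as the arm can. A call with a gripper value outside its range is refused whole. The fingers move at their own pace and stop on an object; "force" is the grip in N (left out, the last holds). Time passes only in rows, so rows that do not move let the fingers close. It gives the time, the measured TCP pose, the force and the opening at its end, in the units of the state.
- robot.sense(): the state, without advancing time (a new reading comes with each control period).
- viewer.camera(name): name is "scene" or "top" or "wrist"; returns the picture (420x560x3 uint8, red, green, blue); there is no depth.
- viewer.camera_model(name): a dict with "camera_matrix" (3x3 intrinsics, pixels), "distortion" ([k1, k2, p1, p2, k3] as OpenCV has them; the pictures are not rectified), "camera_from_world" (4x4, takes a point from world to camera coordinates); the wrist camera has in their place "T_tool_cam" (4x4, takes a point from camera to tool coordinates, whose origin is the TCP and whose axes are the flange's). Camera axes: x right, y down, z forward; pixel columns grow to the right and rows downward; lengths in mm; the calibration is good to about 2 mm. A picture is of the moment at which its call begins: read the wrist's pose just before it. camera_model takes no time and is no camera call.
- workorder.close_job(): hands the job in, once; it reports no verdict.
The state is a dict: "time": time; "joints": joint angles; "joint_vel": joint speeds; "effort": joint torques, N m; "position": TCP position; "tool_rot": TCP orientation; "wrist_force": force on the tool from outside, world axes, zero at the start; "moment": the same for the moment, N m; "gripper_width": finger opening in mm.
Only numpy, scipy, OpenCV 4.12 (cv2) and the standard library are available. Lean on these libraries where they do the work, as an engineer would, in place of code of your own. Each camera call takes 0.05 s, during which the arm holds its last target. There are 200 camera calls.

### The job

Undo the last closed swing bolt on the steel vessel: loosen its brass wing nut (anticlockwise from above) just far enough to clear the lip on the slotted lug, short of the red end of the bolt, then swing the bolt out of its slot and down, press it firmly home onto the rubber-topped rest (about 10 N at the nut, held a moment) and leave it lying there. Go by feel: never force the nut against the lug or the bolt onto the rest, do not bear hard on the lid or shift it, and leave the bottles, beaker and blue cap where they stand.

Things in the scene. Friction and masses are not known exactly. Their poses are not given: they have to be found in the camera images.
- vessel: Fixed round steel vessel, rim 128 mm across and 125 mm above the bench, base 144 mm. Origin: centre of its underside, z up. The closed swing bolt stands on its -x side, 80 mm from the vessel's axis, and swings out towards -x. Two like bolts, 120 degrees to either side, are already swung out and fixed.
- lid: Loose 1.2 kg aluminium lid lying on the rim between low tabs. Origin: centre of its underside, axes as the vessel's. Disc 128 mm across, 16 mm thick; a black button 30 mm from the centre on its +x side stands 10 mm above the disc. Three slotted lugs, 34 mm wide, reach out to 96 mm from its axis, tops 20 mm above its underside.
- lug_lip (a point): Top middle of the lip at the mouth of the closed bolt's lug, in the slot's middle plane, 94 mm from the vessel's axis; axes as the lid's. The slot is 12 mm wide, open outwards. The lip, 3.5 mm wide (92.5 to 96 mm from the vessel's axis) and 3 mm above the lug's flat top (the nut's seat), holds the nut's foot in.
- bolt: Closed swing bolt. Origin: its hinge, 75 mm above the bench, 80 mm from the vessel's axis. The frame turns with it: z runs up the bolt (8 mm thick, 123 mm long, last 5 mm red). While upright, x and y are the vessel's; it turns about y, z tipping towards -x. Stiff hinge (about 2 to 3 N at the nut): it stays where it is left.
- rest_holder (a point): Top middle of the fixed dark tube (18 mm across, 54 mm high) on the vessel's foot that holds the bolt rest, in the swing plane 58 mm outwards of the bolt's hinge. From it rises a rod with a hard rubber pad 16 mm across, set so that the pad's top is somewhere from 17 to 29 mm above this point: the bolt's shank meets it 1.35 to 1.57 rad from upright. It hardly gives: find it by feel.
- wing_nut: Brass wing nut on the closed bolt. Origin: centre of the wings, on the bolt's axis; z up the bolt, x along the wings, y through their thickness. Wings 10 mm thick, 52 mm from tip to tip, reaching 14 mm above and 10 mm below the origin; thin neck below. Stiff to turn (0.15 N m); anticlockwise from above loosens it and raises it 8 mm a turn.
- nut_foot (a point): Centre of the underside of the nut's round foot (22 mm across, 5 mm thick), 26 mm below the wings' centre. On its seat it is 70 mm above the bolt's hinge; it starts 0 to 2.2 mm above that. The foot tips down as the bolt swings, so it must be some 4 to 5 mm off the seat to pass the lip; at 8 mm the wings' tops reach the red end.
- amber_bottle_mid (a point): Amber reagent bottle, 66 mm across, 150 mm tall; point half-way up on its axis.
- white_bottle_mid (a point): White bottle with blue cap, 66 mm across, 160 mm tall; point half-way up on its axis.
- beaker_mid (a point): White beaker, 70 mm across, 85 mm tall; point half-way up on its axis.
- blue_cap_mid (a point): Blue screw cap lying on the bench, 40 mm across, 18 mm tall; point half-way up on its axis.

How it is judged:
By the outcome, as a careful person would: the job done as asked, in the order asked, and still so for the second after the job is handed in, with the robot touching nothing.
It also fails if it takes over 72 s, if anything falls off the work surface, if the arm or the gripper's body presses on something with over 40 N, if the wrist force passes 120 N, or if a joint passes its speed limit or range.

## Working session

There is one attempt and no reset: what is moved stays moved. The work goes in short steps, Python scripts to look and compute and a tool call to move; the robot and the scene stay as the last step left them, time stands still between calls to the robot, and variables do not carry over. Pictures are saved under pics/ and viewed, about 8 in all and at most 12, crops included, and the job is handed in when it is done.

Besides the shell and the picture viewer there is one more tool, called after "Call:" as name([rows], argument=value, ...), one row to a line, values as JSON. servo_tool: Moves the arm, as the interface text tells. Its arguments: {"type":"object","properties":{"increments":{"type":"array","items":{"type":"object","properties":{"fingers":{"type":"number"},"dx":{"type":"number"},"dy":{"type":"number"},"dz":{"type":"number"},"yaw":{"type":"number"}}}},"force":{"type":"number"}},"required":["increments"]}

```bash
ls; mkdir -p pics
python3 - <<'E'
from rig import robot, viewer
import cv2,numpy as np
print(robot.sense())
for n in ["scene","top"]:
    im=viewer.camera(n); cv2.imwrite(f"pics/{n}0.png",im[:,:,::-1])
    print(n,viewer.camera_model(n))
print(viewer.camera_model("wrist"))
E
```

```text
pics
{'time': 0.0, 'joints': array([ 1.08607474e+00,  2.64813466e-01,  1.60538055e+00, -2.55352322e-05,
        1.27369633e+00, -3.69237504e-02]), 'joint_vel': array([-0.00043686, -0.00083381,  0.00042368, -0.00072532,  0.00053649,
       -0.00011333]), 'effort': array([ 6.80995254e-04, -5.15093601e+01, -3.67322803e+01,  1.30992257e-04,
        1.27895147e-02,  1.31144537e-05]), 'position': array([291.95530738, 607.80748676, 240.91782119]), 'tool_rot': array([[-9.01406003e-01,  4.32973577e-01, -1.04903321e-03],
       [ 4.32974843e-01,  9.01403686e-01, -2.04438557e-03],
       [ 6.04374737e-05, -2.29702641e-03, -9.99997360e-01]]), 'wrist_force': array([ 0.1080949 , -0.82006893, -0.76021255]), 'moment': array([ 0.01560152,  0.0363854 , -0.04685005]), 'gripper_width': 85.79697566474107}
scene {'camera_matrix': array([[527.95683341,   0.        , 285.70654404],
       [  0.        , 527.95683341, 212.04990652],
       [  0.        ,   0.        ,   1.        ]]), 'distortion': array([0.02639061, 0.        , 0.        , 0.        , 0.        ]), 'camera_from_world': array([[ 1.97593566e-
[... 865 characters left out ...]
    [ 0.00000000e+00,  0.00000000e+00,  0.00000000e+00,
         1.00000000e+00]])}
{'camera_matrix': array([[343.26339178,   0.        , 274.88078816],
       [  0.        , 343.26339178, 209.06629152],
       [  0.        ,   0.        ,   1.        ]]), 'distortion': array([-0.07966033,  0.        ,  0.        ,  0.        ,  0.        ]), 'T_tool_cam': array([[-2.94160343e-04, -9.49504124e-01, -3.13754414e-01,
         8.08591222e+01],
       [ 9.99999715e-01, -4.97661851e-04,  5.68507446e-04,
        -1.06322544e+00],
       [-6.95943767e-04, -3.13754157e-01,  9.49503999e-01,
        -1.30647634e+02],
       [ 0.00000000e+00,  0.00000000e+00,  0.00000000e+00,
         1.00000000e+00]])}
```

View pics/scene0.png

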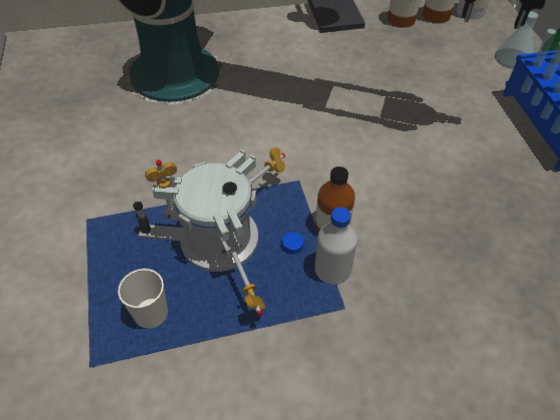

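View pics/top0.png

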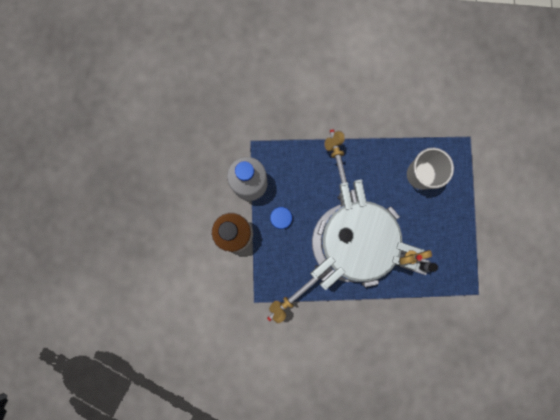

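The closed bolt's nut is at scene (160,172) and top (416,258). The rest holder is at scene (142,215) and top (428,267). Next I'll measure these properly.

```bash
cat > h.py <<'E'
import numpy as np, cv2
from rig import robot, viewer
def ray(n,uv,s=None):
    m=viewer.camera_model(n); K,D=m["camera_matrix"],m["distortion"]
    d=np.append(cv2.undistortPoints(np.array([[uv]],float),K,D)[0,0],1)
    if n=="wrist":
        T=m["T_tool_cam"]; R=s["tool_rot"]; return s["position"]+R@T[:3,3], R@T[:3,:3]@d
    T=m["camera_from_world"]; R=T[:3,:3]; return -R.T@T[:3,3], R.T@d
def plane(r,z): return r[0]+r[1]*(z-r[0][2])/r[1][2]
def tri(rs):
    A=np.zeros((3,3));b=np.zeros(3)
    for c,d in rs:
        d=d/np.linalg.norm(d);P=np.eye(3)-np.outer(d,d);A+=P;b+=P@c
    x=np.linalg.solve(A,b)
    return x,[round(float(np.linalg.norm((np.eye(3)-np.outer(d,d)/(d@d))@(x-c))),2) for c,d in rs]
def proj(n,X,s=None):
    m=viewer.camera_model(n)
    if n=="wrist":
        T=m["T_tool_cam"]; p=T[:3,:3].T@(s["tool_rot"].T@(np.array(X)-s["position"])-T[:3,3])
    else:
        T=m["camera_from_world"]; p=T[:3,:3]@np.array(X)+T[:3,3]
    return cv2.projectPoints(p.reshape(1,1,3),np.zeros(3),np.zeros(3),m["camera_matrix"],m["distortion"])[0].ravel()
E
python3 - <<'E'
from h import *
a=cv2.imread("pics/scene0.png");b=cv2.imread("pics/top0.png")
A=cv2.resize(a[140:280,100:270],None,fx=4,fy=4,interpolation=3)[:,:400*2]
B=cv2.resize(b[180:300,300:450],None,fx=4,fy=4,interpolation=3)
c=np.zeros((600,800,3),np.uint8)
c[:420,:400]=cv2.resize(a[150:255,110:210],None,fx=4,fy=4,interpolation=3)
c[:400,400:]=cv2.resize(b[220:300,370:450],None,fx=5,fy=5,interpolation=3)
cv2.imwrite("pics/crop.png",c)
# lid disc: bright near-white in top
for n,im,roi in [("top",b,(310,190,420,300))]:
    g=cv2.cvtColor(im,cv2.COLOR_BGR2GRAY); x0,y0,x1,y1=roi
    m=np.zeros_like(g); m[y0:y1,x0:x1]=(g[y0:y1,x0:x1]>165)*255
    m=cv2.morphologyEx(m,cv2.MORPH_OPEN,cv2.getStructuringElement(2,(25,25)))
    cs=cv2.findContours(m,0,1)[0]; k=max(cs,key=cv2.contourArea)
    e=cv2.fitEllipse(cv2.convexHull(k)); print(e); print("lid c",plane(ray(n,e[0]),141))
for n,im,roi in [("top",b,(385,235,445,280)),("scene",a,(140,150,185,200))]:
    hsv=cv2.cvtColor(im,cv2.COLOR_BGR2HSV); x0,y0,x1,y1=roi
    sub=hsv[y0:y1,x0:x1]
    br=((sub[...,0]>8)&(sub[...,0]<28)&(sub[...,1]>110)&(sub[...,2]>60)).astype(np.uint8)
    rd=(((sub[...,0]<6)|(sub[...,0]>172))&(sub[...,1]>130)&(sub[...,2]>60)).astype(np.uint8)
    for t,mm in(("brass",br),("red",rd)):
        ys,xs=np.nonzero(mm); print(n,t,len(xs),xs.mean()+x0,ys.mean()+y0,cv2.minAreaRect(np.c_[xs+x0,ys+y0].astype(np.float32)))
E
```

```text
((362.37237548828125, 240.7037353515625), (71.90031433105469, 76.44679260253906), 13.181958198547363)
lid c [513.1252352   46.41430647 141.        ]
top brass 197 413.2741116751269 256.60913705583755 ((414.95733642578125, 256.1158447265625), (11.264016151428223, 30.81039810180664), 83.6598129272461)
top red 24 418.5 257.0833333333333 ((418.5, 257.0), (4.0, 5.0), 90.0)
scene brass 453 161.12362030905078 174.0662251655629 ((160.1999969482422, 171.60000610351562), (26.832813262939453, 26.832815170288086), 26.56505012512207)
scene red 23 158.17391304347825 162.0 ((158.0, 162.0), (4.0, 4.0), 90.0)
```

View pics/crop.png

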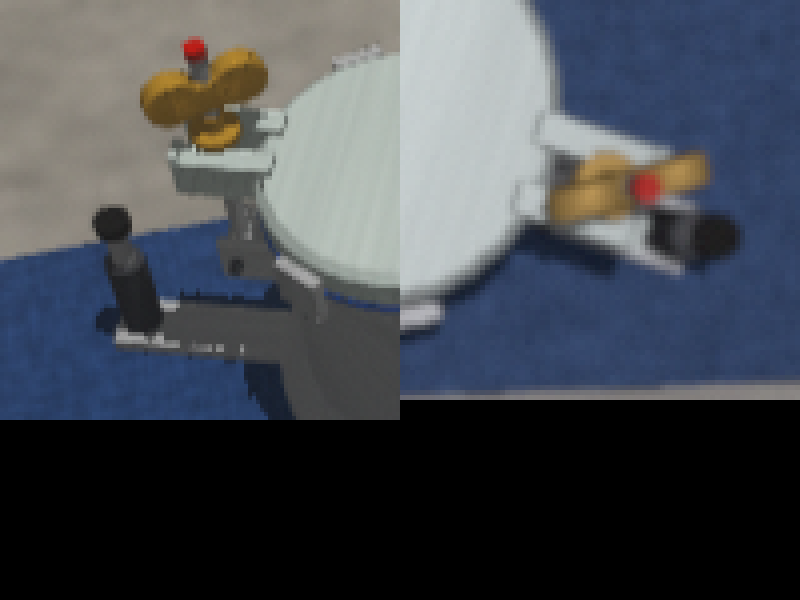

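Run:
```python
from h import *
np.set_printoptions(precision=2,suppress=True)
red,e=tri([ray("top",(418.7,257.1)),ray("scene",(158.2,162))]);print("red",red,e)
print("red on z196",plane(ray("top",(418.7,257.1)),196),plane(ray("scene",(158.2,162)),196))
print("pad",tri([ray("top",(433.2,267.4)),ray("scene",(138.2,204.5))]))
lc=plane(ray("top",(362.4,240.9)),141); print("lid",lc)
a=cv2.imread("pics/scene0.png");g=cv2.cvtColor(a,cv2.COLOR_BGR2GRAY)
m=np.zeros_like(g);m[155:240,165:260]=(g[155:240,165:260]>165)*255
m=cv2.morphologyEx(m,cv2.MORPH_OPEN,cv2.getStructuringElement(2,(25,25)))
k=max(cv2.findContours(m,0,1)[0],key=cv2.contourArea);el=cv2.fitEllipse(cv2.convexHull(k));print(el,"lid scene",plane(ray("scene",el[0]),141))
# wings ends from top crop (outer top edges), z~185
p=lambda x,y:plane(ray("top",(370+(x-400)/5,220+y/5)),183)[:2]
L,R=p(560,203),p(702,172);d=R-L
print("wing",L,R,(L+R)/2,np.degrees(np.arctan2(d[1],d[0])),np.linalg.norm(d))
v=red[:2]-lc[:2];print("radial",np.degrees(np.arctan2(v[1],v[0])),np.linalg.norm(v))
```

```text
red [489.25 -30.52 193.85] [0.08, 0.08]
red on z196 [489.26 -30.04 196.  ] [491.43 -30.17 196.  ]
pad (array([471.4 , -85.66,  78.55]), [0.96, 0.96])
lid [512.82  46.37 141.  ]
((204.85252380371094, 190.39158630371094), (51.00540542602539, 57.31277084350586), 39.211387634277344) lid scene [515.87  34.65 141.  ]
wing [483.44  -7.8 ] [493.56 -51.59] [488.5  -29.69] -76.98490102672507 44.94431482665896
radial -107.03794515481385 80.41586070027473
```

Call:
servo_tool([
  {"dx": -20,"dy": -21,"fingers": 40},
  {"dx": -43,"dy": -43},
  {"dx": -43,"dy": -43},
  {"dx": -43,"dy": -43},
  {"dx": -43,"dy": -43},
  {"dx": -43,"dy": -43},
  {"dx": -43,"dy": -43},
  {"dx": -43,"dy": -43},
  {"dx": -43,"dy": -43},
  {"dx": -43,"dy": -43},
])

```text
validation failed for argument at $.in...
```

Call:
servo_tool([
  {"dx": -30,"dy": -43},
  {"dx": -17,"dy": -39},
  {"yaw": 10.3},
  {"yaw": 10.3},
  {"yaw": 10.3},
  {"yaw": 10.3},
  {"yaw": 10.1},
  {},
])

```text
validation failed for argument at $.in...
```

Run:
```python
from h import *
np.set_printoptions(precision=2,suppress=True)
s=robot.sense();im=viewer.camera("wrist");cv2.imwrite("pics/w1.png",im[:,:,::-1])
print(s["time"],s["position"],s["tool_rot"],s["joints"],s["wrist_force"],s["gripper_width"])
print(proj("wrist",(489.4,-30.3,196),s),proj("wrist",(489.4,-30.3,145),s))
```

```text
0.1 [291.98 607.88 241.09] [[-0.9   0.43 -0.  ]
 [ 0.43  0.9  -0.  ]
 [ 0.   -0.   -1.  ]] [ 1.09  0.26  1.61  0.    1.27 -0.04] [-0.12  0.46  0.75] 85.43671539943766
[-67.98 526.92] [-60.52 509.07]
```

View pics/w1.png

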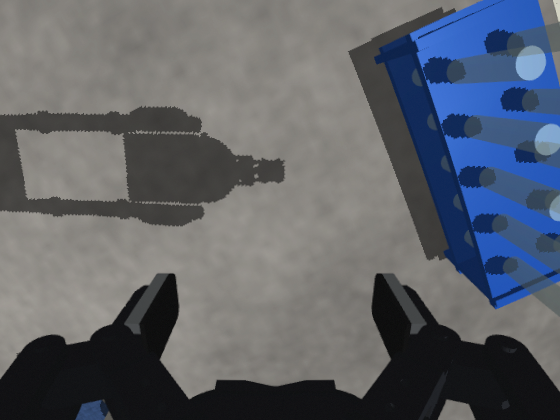

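The wrist view shows only the start area because both move calls were refused, probably for missing fields. I'll resend with every field filled.

Call:
servo_tool([
  {"dx": -20,"dy": -21,"dz": 0,"yaw": 0,"fingers": 40},
  {"dx": -43,"dy": -43,"dz": 0,"yaw": 0,"fingers": 40},
], force=40)

```text
time: 0.4
position: [320.9, 523.9, 241.6]
tool_rot: [[-0.903, 0.43, -0.0], [0.43, 0.903, -0.0], [0.0, -0.0, -1.0]]
wrist_force: [1.5, 0.3, 0.2]
gripper_width: 51.4
```

Call:
servo_tool([
  {"dx": -40,"dy": -43,"dz": 0,"yaw": 0,"fingers": 40},
  {"dx": -40,"dy": -43,"dz": 0,"yaw": 0,"fingers": 40},
  {"dx": -40,"dy": -43,"dz": 0,"yaw": 0,"fingers": 40},
  {"dx": -40,"dy": -43,"dz": 0,"yaw": 0,"fingers": 40},
  {"dx": -40,"dy": -43,"dz": 0,"yaw": 0,"fingers": 40},
  {"dx": -40,"dy": -43,"dz": 0,"yaw": 0,"fingers": 40},
  {"dx": -40,"dy": -43,"dz": 0,"yaw": 0,"fingers": 40},
  {"dx": -40,"dy": -43,"dz": 0,"yaw": 0,"fingers": 40},
  {"dx": -40,"dy": -43,"dz": 0,"yaw": 0,"fingers": 40},
  {"dx": -31,"dy": -39,"dz": 0,"yaw": 0,"fingers": 40},
])

```text
time: 1.65
position: [489.6, -32.0, 242.2]
tool_rot: [[-0.901, 0.434, 0.0], [0.434, 0.901, -0.0], [-0.0, 0.0, -1.0]]
wrist_force: [0.4, -0.1, 0.4]
gripper_width: 39.7
```

Call:
servo_tool([
  {"dx": 0,"dy": 0,"dz": 0,"yaw": 10.3,"fingers": 40},
  {"dx": 0,"dy": 0,"dz": 0,"yaw": 10.3,"fingers": 40},
  {"dx": 0,"dy": 0,"dz": 0,"yaw": 10.3,"fingers": 40},
  {"dx": 0,"dy": 0,"dz": 0,"yaw": 10.3,"fingers": 40},
  {"dx": 0,"dy": 0,"dz": 0,"yaw": 10.1,"fingers": 40},
  {"dx": 0,"dy": 0,"dz": 0,"yaw": 0,"fingers": 40},
])

```text
time: 2.4
position: [489.1, -29.8, 242.0]
tool_rot: [[-0.227, 0.974, -0.001], [0.974, 0.227, 0.0], [0.0, -0.001, -1.0]]
wrist_force: [0.2, 0.4, 0.4]
gripper_width: 40.2
```

Run:
```python
from h import *
np.set_printoptions(precision=2,suppress=True)
s=robot.sense();im=viewer.camera("wrist");cv2.imwrite("pics/w2.png",im[:,:,::-1])
print(s["time"],s["position"],s["tool_rot"],s["joints"],s["wrist_force"],s["gripper_width"])
print(proj("wrist",(489.4,-30.3,196),s),proj("wrist",(489.4,-30.3,145),s))
```

```text
2.4 [489.05 -29.82 241.99] [[-0.23  0.97 -0.  ]
 [ 0.97  0.23  0.  ]
 [ 0.   -0.   -1.  ]] [-0.11 -0.09  1.99 -0.    1.24 -0.34] [0.16 0.44 0.42] 40.18324573367059
[276.88 246.54] [276.45 216.36]
```

View pics/w2.png

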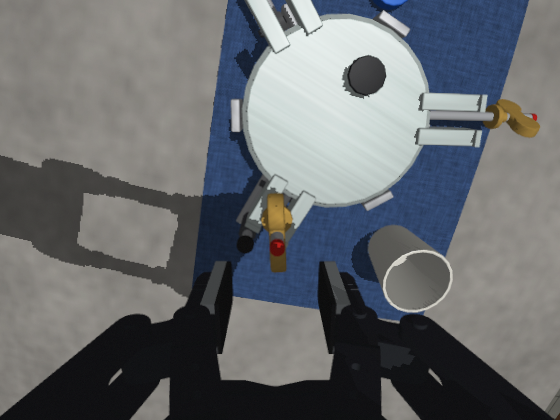

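The red tip is at (278,247) against a predicted (277,246.5), and the wings run straight up the image at column 278, between the jaws. I'll descend now.

Call:
servo_tool([
  {"dx": 0,"dy": 0,"dz": 20,"yaw": 0,"fingers": 40},
  {"dx": 0,"dy": 0,"dz": 20,"yaw": 0,"fingers": 40},
  {"dx": 0,"dy": 0,"dz": 16,"yaw": 0,"fingers": 40},
  {"dx": 0,"dy": 0,"dz": 10,"yaw": 0,"fingers": 40},
  {"dx": 0,"dy": 0,"dz": 6,"yaw": 0,"fingers": 40},
  {"dx": 0,"dy": 0,"dz": 0,"yaw": 0,"fingers": 16},
  {"dx": 0,"dy": 0,"dz": 0,"yaw": 0,"fingers": 16},
  {"dx": 0,"dy": 0,"dz": 0,"yaw": 0,"fingers": 16},
  {"dx": 0,"dy": 0,"dz": 0,"yaw": 0,"fingers": 16},
])

```text
time: 3.58
position: [489.6, -29.8, 170.7]
tool_rot: [[-0.226, 0.974, 0.001], [0.974, 0.226, -0.0], [-0.0, 0.001, -1.0]]
wrist_force: [0.8, 0.4, -0.5]
gripper_width: 15.6
```

Call:
servo_tool([
  {"dx": 0,"dy": 0,"dz": 0,"yaw": 0,"fingers": 6},
  {"dx": 0,"dy": 0,"dz": 0,"yaw": 0,"fingers": 6},
  {"dx": 0,"dy": 0,"dz": 0,"yaw": 0,"fingers": 6},
  {"dx": 0,"dy": 0,"dz": 0,"yaw": 0,"fingers": 6},
], force=50)

```text
time: 4.08
position: [489.9, -29.9, 170.7]
tool_rot: [[-0.226, 0.974, 0.001], [0.974, 0.226, -0.0], [-0.001, 0.001, -1.0]]
wrist_force: [3.2, -1.2, 1.3]
gripper_width: 9.3
```

```bash
cat > st.py <<'E'
from h import *
np.set_printoptions(precision=2,suppress=True)
s=robot.sense();R=s["tool_rot"]
print(s["time"],s["position"],"yang",np.degrees(np.arctan2(R[1,1],R[0,1])),"j",s["joints"],"F",s["wrist_force"],"M",s["moment"],s["gripper_width"])
E
python3 st.py
```

```text
4.075 [489.94 -29.94 170.68] yang 13.046718009496132 j [-0.11 -0.03  2.07 -0.    1.1  -0.34] F [ 3.19 -1.15  1.28] M [-0.16 -0.4   0.23] 9.274562116217927
```

Call:
servo_tool([
  {"dx": 0,"dy": 0.5,"dz": -0.1,"yaw": -5,"fingers": 6},
  {"dx": 0,"dy": 0,"dz": -0.22,"yaw": -10,"fingers": 6},
  {"dx": 0,"dy": 0,"dz": -0.22,"yaw": -10,"fingers": 6},
  {"dx": 0,"dy": 0,"dz": 0,"yaw": 0,"fingers": 6},
])

```text
time: 4.58
position: [489.7, -30.0, 171.1]
tool_rot: [[-0.615, 0.789, -0.0], [0.789, 0.615, -0.001], [-0.0, -0.0, -1.0]]
wrist_force: [0.7, -1.8, 3.3]
gripper_width: 9.1
```

```bash
python3 st.py
```

```text
4.575 [489.74 -30.02 171.08] yang 37.94161441133324 j [-0.11 -0.03  2.07 -0.    1.1  -0.77] F [ 0.66 -1.76  3.31] M [-0.24 -0.1   0.12] 9.112068018741716
```

Call:
servo_tool([
  {"dx": 0,"dy": 0,"dz": -0.23,"yaw": -10,"fingers": 6},
  {"dx": 0,"dy": 0,"dz": -0.23,"yaw": -10,"fingers": 6},
  {"dx": 0,"dy": 0,"dz": -0.23,"yaw": -10,"fingers": 6},
  {"dx": 0,"dy": 0,"dz": -0.23,"yaw": -10,"fingers": 6},
  {"dx": 0,"dy": 0,"dz": -0.23,"yaw": -10,"fingers": 6},
  {"dx": 0,"dy": 0,"dz": -0.23,"yaw": -10,"fingers": 6},
  {"dx": 0,"dy": 0,"dz": -0.23,"yaw": -10,"fingers": 6},
  {"dx": 0,"dy": 0,"dz": -0.23,"yaw": -10,"fingers": 6},
  {"dx": 0,"dy": 0,"dz": -0.23,"yaw": -10,"fingers": 6},
  {"dx": 0,"dy": 0,"dz": 0,"yaw": 0,"fingers": 6},
])

```text
time: 5.82
position: [489.7, -30.8, 173.1]
tool_rot: [[-0.789, -0.614, -0.0], [-0.614, 0.789, -0.002], [0.002, -0.002, -1.0]]
wrist_force: [-0.3, -5.0, 4.5]
gripper_width: 9.3
```

```bash
python3 st.py
```

```text
5.825 [489.69 -30.83 173.09] yang 127.90163812121136 j [-0.11 -0.03  2.06 -0.    1.11 -2.34] F [-0.29 -5.03  4.48] M [-0.81 -0.03  0.11] 9.255575386562835
```

Call:
servo_tool([
  {"dx": 0,"dy": 0,"dz": 0,"yaw": 0,"fingers": 40},
  {"dx": 0,"dy": 0,"dz": 0,"yaw": 0,"fingers": 40},
  {"dx": 0,"dy": 0,"dz": -10,"yaw": 0,"fingers": 40},
  {"dx": 0,"dy": 0,"dz": -20,"yaw": 0,"fingers": 40},
  {"dx": 0,"dy": 0,"dz": -20,"yaw": 0,"fingers": 40},
  {"dx": 0,"dy": 0,"dz": 0,"yaw": 10,"fingers": 40},
  {"dx": 0,"dy": 0,"dz": 0,"yaw": 10,"fingers": 40},
  {"dx": 0,"dy": 0,"dz": 0,"yaw": 10,"fingers": 40},
  {"dx": 0,"dy": 0,"dz": 0,"yaw": 10,"fingers": 40},
  {"dx": 0,"dy": 0,"dz": 0,"yaw": 10,"fingers": 40},
])

```text
time: 7.08
position: [489.9, -29.5, 223.5]
tool_rot: [[-0.977, 0.213, 0.0], [0.213, 0.977, 0.0], [-0.0, 0.0, -1.0]]
wrist_force: [0.5, -0.8, -0.1]
gripper_width: 40.5
```

Call:
servo_tool([
  {"dx": 0,"dy": 0,"dz": 0,"yaw": 10,"fingers": 40},
  {"dx": 0,"dy": 0,"dz": 0,"yaw": 10,"fingers": 40},
  {"dx": 0,"dy": 0,"dz": 0,"yaw": 10,"fingers": 40},
  {"dx": 0,"dy": 0,"dz": 0,"yaw": 10,"fingers": 40},
  {"dx": 0,"dy": 0,"dz": 0,"yaw": 10,"fingers": 40},
  {"dx": 0,"dy": 0,"dz": 0,"yaw": 10,"fingers": 40},
  {"dx": 0,"dy": 0,"dz": 0,"yaw": 10,"fingers": 40},
  {"dx": 0,"dy": 0,"dz": 0,"yaw": 10,"fingers": 40},
  {"dx": 0,"dy": 0,"dz": 0,"yaw": 10,"fingers": 40},
  {"dx": 0,"dy": 0,"dz": 0,"yaw": 10,"fingers": 40},
])

```text
time: 8.32
position: [489.9, -29.5, 223.5]
tool_rot: [[0.38, 0.925, 0.0], [0.925, -0.38, 0.0], [0.0, 0.0, -1.0]]
wrist_force: [0.7, -0.7, 0.7]
gripper_width: 40.2
```

Call:
servo_tool([
  {"dx": 0,"dy": 0,"dz": 0,"yaw": 10,"fingers": 40},
  {"dx": 0,"dy": 0,"dz": 0,"yaw": 10,"fingers": 40},
  {"dx": 0,"dy": 0,"dz": 0,"yaw": 10,"fingers": 40},
  {"dx": 0,"dy": 0,"dz": 0,"yaw": 0,"fingers": 40},
])

```text
time: 8.82
position: [489.9, -29.5, 223.4]
tool_rot: [[0.787, 0.617, 0.0], [0.617, -0.787, 0.0], [0.0, 0.0, -1.0]]
wrist_force: [-0.6, -0.7, 0.3]
gripper_width: 39.8
```

```bash
python3 st.py
python3 - <<'E'
from h import *
im=viewer.camera("wrist");cv2.imwrite("pics/w3.png",cv2.resize(im[120:330,150:430,::-1],None,fx=2,fy=2))
E
```

```text
8.825 [489.94 -29.52 223.45] yang -51.8695230883098 j [-0.11 -0.08  2.01  0.    1.21  0.79] F [-0.58 -0.67  0.27] M [ 0.04 -0.    0.01] 39.82069986705973
```

View pics/w3.png

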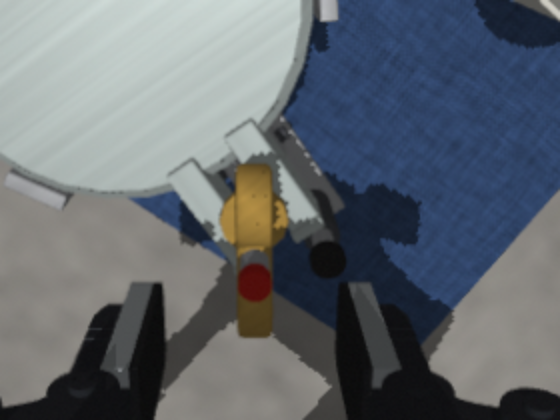

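The wings (column 277) are aligned with the jaws and the foot sits inside the lip. I'll work out the bolt's position from this view.

Run:
```python
from h import *
s=robot.sense();r=ray("wrist",(277,260.7),s)
for z in(195.5,198):
  p=plane(r,z); print(z,p,s["tool_rot"].T@(p-s["position"]))
```

```text
195.5 [490.11680244 -30.92120443 195.5       ] [-0.66857756  1.18046689 27.83301365]
198 [491.09574682 -30.12788808 198.        ] [ 0.5922175   1.16304316 25.33345865]
```

Call:
servo_tool([
  {"dx": -0.3,"dy": 1,"dz": 15,"yaw": 0,"fingers": 40},
  {"dx": 0,"dy": 0,"dz": 18,"yaw": 0,"fingers": 40},
  {"dx": 0,"dy": 0,"dz": 11,"yaw": 0,"fingers": 40},
  {"dx": 0,"dy": 0,"dz": 6,"yaw": 0,"fingers": 30},
  {"dx": 0,"dy": 0,"dz": 0,"yaw": 0,"fingers": 14},
  {"dx": 0,"dy": 0,"dz": 0,"yaw": 0,"fingers": 14},
  {"dx": 0,"dy": 0,"dz": 0,"yaw": 0,"fingers": 6},
  {"dx": 0,"dy": 0,"dz": 0,"yaw": 0,"fingers": 6},
  {"dx": 0,"dy": 0,"dz": 0,"yaw": 0,"fingers": 6},
])

```text
time: 10.0
position: [490.5, -30.6, 173.4]
tool_rot: [[0.787, 0.616, 0.001], [0.616, -0.787, -0.0], [0.001, 0.001, -1.0]]
wrist_force: [-0.7, 0.3, 3.2]
gripper_width: 9.1
```

```bash
python3 st.py
```

```text
10.0 [490.49 -30.64 173.44] yang -51.94792142700691 j [-0.11 -0.03  2.06  0.    1.11  0.79] F [-0.72  0.32  3.17] M [0.11 0.11 0.13] 9.08276004138427
```

Call:
servo_tool([
  {"dx": 0,"dy": 0,"dz": -0.23,"yaw": -10,"fingers": 6},
  {"dx": 0,"dy": 0,"dz": -0.23,"yaw": -10,"fingers": 6},
  {"dx": 0,"dy": 0,"dz": -0.23,"yaw": -10,"fingers": 6},
  {"dx": 0,"dy": 0,"dz": -0.23,"yaw": -10,"fingers": 6},
  {"dx": 0,"dy": 0,"dz": -0.23,"yaw": -10,"fingers": 6},
  {"dx": 0,"dy": 0,"dz": -0.23,"yaw": -10,"fingers": 6},
  {"dx": 0,"dy": 0,"dz": -0.23,"yaw": -10,"fingers": 6},
  {"dx": 0,"dy": 0,"dz": -0.23,"yaw": -10,"fingers": 6},
  {"dx": 0,"dy": 0,"dz": -0.23,"yaw": -10,"fingers": 6},
  {"dx": 0,"dy": 0,"dz": -0.23,"yaw": -10,"fingers": 6},
])

```text
time: 11.25
position: [490.3, -30.6, 175.6]
tool_rot: [[-0.747, 0.665, 0.0], [0.665, 0.747, 0.0], [-0.0, 0.0, -1.0]]
wrist_force: [-1.7, 0.0, 3.0]
gripper_width: 8.9
```

Call:
servo_tool([
  {"dx": 0,"dy": 0,"dz": -0.23,"yaw": -10,"fingers": 6},
  {"dx": 0,"dy": 0,"dz": -0.23,"yaw": -10,"fingers": 6},
  {"dx": 0,"dy": 0,"dz": 0,"yaw": 0,"fingers": 6},
])

```text
time: 11.62
position: [490.3, -30.7, 176.0]
tool_rot: [[-0.927, 0.376, 0.0], [0.376, 0.927, 0.0], [-0.0, 0.0, -1.0]]
wrist_force: [-1.8, 0.9, 3.4]
gripper_width: 8.8
```

```bash
python3 st.py
```

```text
11.625 [490.27 -30.67 176.04] yang 67.93999595317305 j [-0.11 -0.03  2.06  0.    1.11 -1.3 ] F [-1.81  0.93  3.44] M [0.19 0.23 0.14] 8.831326342302592
```

Call:
servo_tool([
  {"dx": 0,"dy": 0,"dz": 0,"yaw": 0,"fingers": 30},
  {"dx": 0,"dy": 0,"dz": 0,"yaw": 0,"fingers": 30},
  {"dx": 0,"dy": 0,"dz": -15,"yaw": 0,"fingers": 30},
  {"dx": 0,"dy": 0,"dz": -20,"yaw": 0,"fingers": 30},
  {"dx": 0,"dy": 0,"dz": -15,"yaw": 0,"fingers": 30},
  {"dx": 0,"dy": 0,"dz": 0,"yaw": 10,"fingers": 0},
  {"dx": 0,"dy": 0,"dz": 0,"yaw": 10,"fingers": 0},
  {"dx": 0,"dy": 0,"dz": 0,"yaw": 10,"fingers": 0},
  {"dx": 0,"dy": 0,"dz": 0,"yaw": 10,"fingers": 0},
  {"dx": 0,"dy": 0,"dz": 0,"yaw": 10,"fingers": 0},
])

```text
time: 12.88
position: [490.5, -30.7, 226.5]
tool_rot: [[-0.304, 0.953, 0.001], [0.953, 0.304, -0.0], [-0.0, 0.001, -1.0]]
wrist_force: [0.2, -0.6, -0.3]
gripper_width: 0.0
```

Call:
servo_tool([
  {"dx": 0,"dy": 0,"dz": 0,"yaw": 10,"fingers": 0},
  {"dx": 0,"dy": 0,"dz": 0,"yaw": 10,"fingers": 0},
  {"dx": 0,"dy": 0,"dz": 0,"yaw": 10,"fingers": 0},
  {"dx": 0,"dy": 0,"dz": 0,"yaw": 5.3,"fingers": 0},
  {"dx": 22,"dy": 0,"dz": 0,"yaw": 0,"fingers": 0},
  {"dx": 0,"dy": 0,"dz": 0,"yaw": 0,"fingers": 0},
])

```text
time: 13.62
position: [497.2, -9.0, 226.4]
tool_rot: [[0.296, 0.955, 0.001], [0.955, -0.296, 0.0], [0.0, 0.001, -1.0]]
wrist_force: [0.2, -0.5, -0.3]
gripper_width: 0.2
```

```bash
python3 st.py
python3 - <<'E'
from h import *
im=viewer.camera("wrist");s=viewer.camera("scene");c=np.zeros((600,560,3),np.uint8)
c[:360]=im[60:420,:,::-1];c[360:]=cv2.resize(s[140:225,90:290,::-1],(560,240),interpolation=3)
cv2.imwrite("pics/w4.png",c)
E
```

```text
13.625 [497.22  -9.02 226.42] yang -17.188842534096523 j [-0.07 -0.07  1.99  0.    1.21  0.23] F [ 0.21 -0.5  -0.26] M [-0.04  0.04  0.01] 0.1686033334281274
```

View pics/w4.png

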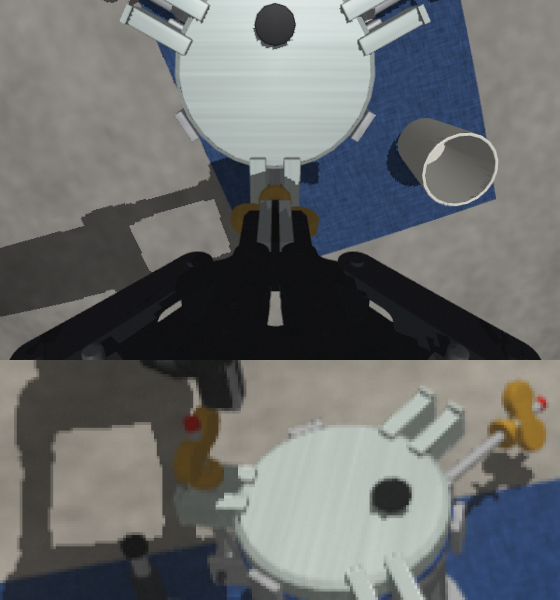

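The fingers are centred on the slot and wings (column 275) and the nut is well clear of the seat. I'll lower behind the wings and push out gently.

Call:
servo_tool([
  {"dx": 0,"dy": 0,"dz": 15,"yaw": 0,"fingers": 0},
  {"dx": 0,"dy": 0,"dz": 15,"yaw": 0,"fingers": 0},
  {"dx": 0,"dy": 0,"dz": 4.4,"yaw": 0,"fingers": 0},
  {"dx": -3,"dy": 0,"dz": 0,"yaw": 0,"fingers": 0},
  {"dx": -2,"dy": 0,"dz": 0,"yaw": 0,"fingers": 0},
  {"dx": -2,"dy": 0,"dz": 0,"yaw": 0,"fingers": 0},
  {"dx": -2,"dy": 0,"dz": 0,"yaw": 0,"fingers": 0},
  {"dx": -2,"dy": 0,"dz": 0,"yaw": 0,"fingers": 0},
  {"dx": 0,"dy": 0,"dz": 0,"yaw": 0,"fingers": 0},
])

```text
time: 14.85
position: [493.7, -20.3, 191.6]
tool_rot: [[0.297, 0.955, 0.001], [0.955, -0.297, -0.0], [0.0, 0.001, -1.0]]
wrist_force: [0.8, 1.1, 1.1]
gripper_width: 0.1
```

```bash
cat >> st.py <<'E'
d=s["position"]-np.array([490.3,-30.7,0]);print("r",d@[-.299,-.954,0],"t",d@[.954,-.299,0],"Fr",s["wrist_force"]@[-.299,-.954,0])
E
python3 st.py
```

```text
14.85 [493.73 -20.35 191.62] yang -17.260606048160255 j [-0.09 -0.04  2.04 -0.    1.14  0.21] F [0.81 1.14 1.1 ] M [ 0.12 -0.07 -0.03] 0.11336559832059057
r -10.902806280555918 t 0.17501560053949516 Fr -1.3344765400140264
```

Call:
servo_tool([
  {"dx": -2,"dy": 0,"dz": 0,"yaw": 0,"fingers": 0},
  {"dx": -2,"dy": 0,"dz": 0,"yaw": 0,"fingers": 0},
  {"dx": -2,"dy": 0,"dz": 0,"yaw": 0,"fingers": 0},
])

```text
time: 15.22
position: [491.8, -26.0, 191.4]
tool_rot: [[0.297, 0.955, 0.0], [0.955, -0.297, -0.0], [0.0, 0.0, -1.0]]
wrist_force: [1.2, 1.1, 0.9]
gripper_width: -0.4
```

Call:
servo_tool([
  {"dx": -2,"dy": 0,"dz": 0,"yaw": 0,"fingers": 0},
  {"dx": -2,"dy": 0,"dz": 0.3,"yaw": 0,"fingers": 0},
  {"dx": -2,"dy": 0,"dz": 0.3,"yaw": 0,"fingers": 0},
])

```text
time: 15.6
position: [489.9, -31.8, 190.7]
tool_rot: [[0.297, 0.955, 0.0], [0.955, -0.297, -0.0], [-0.0, 0.0, -1.0]]
wrist_force: [1.2, 0.6, 0.8]
gripper_width: 0.0
```

```bash
python3 st.py
python3 - <<'E'
from h import *
s=viewer.camera("scene")
cv2.imwrite("pics/s5.png",cv2.resize(s[130:250,90:250,::-1],None,fx=4,fy=4,interpolation=3))
E
```

```text
15.6 [489.95 -31.79 190.71] yang -17.257076261147485 j [-0.12 -0.05  2.05 -0.    1.14  0.19] F [1.2 0.6 0.8] M [ 0.17 -0.1  -0.03] 0.0378550243945582
r 1.1450071187180364 t -0.012705339141219574 Fr -0.9278821757519475
```

View pics/s5.png

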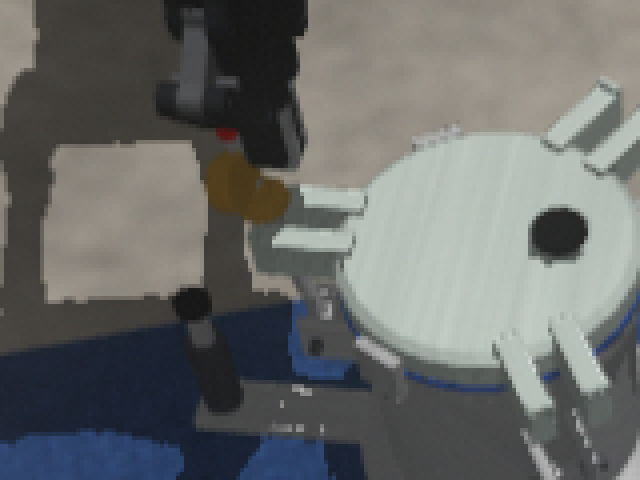

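The bolt is tilting outward with under 1.5 N of push, so it isn't snagging on the lip. I'll continue along the arc.

Call:
servo_tool([
  {"dx": -3,"dy": 0,"dz": 0.4,"yaw": 0,"fingers": 0},
  {"dx": -3,"dy": 0,"dz": 0.4,"yaw": 0,"fingers": 0},
  {"dx": -3,"dy": 0,"dz": 0.5,"yaw": 0,"fingers": 0},
])

```text
time: 16.02
position: [487.1, -40.4, 189.3]
tool_rot: [[0.297, 0.955, -0.0], [0.955, -0.297, -0.0], [-0.0, -0.0, -1.0]]
wrist_force: [0.8, 0.8, 2.0]
gripper_width: -0.1
```

Call:
servo_tool([
  {"dx": -3,"dy": 0,"dz": 0.6,"yaw": 0,"fingers": 0},
  {"dx": -3,"dy": 0,"dz": 0.7,"yaw": 0,"fingers": 0},
  {"dx": -3,"dy": 0,"dz": 0.8,"yaw": 0,"fingers": 0},
  {"dx": -3,"dy": 0,"dz": 1.0,"yaw": 0,"fingers": 0},
  {"dx": -3,"dy": 0,"dz": 1.0,"yaw": 0,"fingers": 0},
])

```text
time: 16.65
position: [482.7, -54.8, 185.2]
tool_rot: [[0.297, 0.955, -0.0], [0.955, -0.297, -0.0], [-0.0, -0.0, -1.0]]
wrist_force: [0.7, 1.3, 0.3]
gripper_width: 0.1
```

```bash
python3 st.py
```

```text
16.65 [482.68 -54.76 185.17] yang -17.255717293578105 j [-0.16 -0.05  2.06 -0.    1.13  0.14] F [0.75 1.32 0.34] M [ 0.16 -0.15 -0.06] 0.05723317054864722
r 25.2341603059277 t -0.07449497790633597 Fr -1.480864331413532
```

Call:
servo_tool([
  {"dx": -5.1,"dy": 0,"dz": 1.5,"yaw": 0,"fingers": 0},
  {"dx": -4.8,"dy": 0,"dz": 2.2,"yaw": 0,"fingers": 0},
  {"dx": -4.8,"dy": 0,"dz": 2.4,"yaw": 0,"fingers": 0},
  {"dx": -4.6,"dy": 0,"dz": 2.6,"yaw": 0,"fingers": 0},
  {"dx": -4.4,"dy": 0,"dz": 2.9,"yaw": 0,"fingers": 0},
  {"dx": -4.3,"dy": 0,"dz": 3.1,"yaw": 0,"fingers": 0},
])

```text
time: 17.4
position: [474.3, -81.7, 170.4]
tool_rot: [[0.297, 0.955, -0.0], [0.955, -0.297, -0.0], [-0.0, -0.0, -1.0]]
wrist_force: [0.8, -0.1, 0.8]
gripper_width: 0.0
```

Call:
servo_tool([
  {"dx": -4.2,"dy": 0,"dz": 3.3,"yaw": 0,"fingers": 0},
  {"dx": -3.9,"dy": 0,"dz": 3.6,"yaw": 0,"fingers": 0},
  {"dx": -3.8,"dy": 0,"dz": 3.7,"yaw": 0,"fingers": 0},
  {"dx": -3.6,"dy": 0,"dz": 3.9,"yaw": 0,"fingers": 0},
  {"dx": -3.3,"dy": 0,"dz": 4.1,"yaw": 0,"fingers": 0},
  {"dx": -3.3,"dy": 0,"dz": 4.2,"yaw": 0,"fingers": 0},
])

```text
time: 18.15
position: [467.8, -102.6, 147.4]
tool_rot: [[0.297, 0.955, -0.0], [0.955, -0.297, -0.0], [-0.0, -0.0, -1.0]]
wrist_force: [-0.2, -0.2, 1.4]
gripper_width: -0.3
```

```bash
python3 st.py
```

```text
18.15 [ 467.81 -102.63  147.43] yang -17.25452361702378 j [-0.27 -0.03  2.11 -0.    1.06  0.03] F [-0.25 -0.2   1.42] M [-0.01 -0.07 -0.02] -0.34222241970864764
r 75.34897716585692 t 0.05745488373935714 Fr 0.26602679154063924
```

Call:
servo_tool([
  {"dx": -2.9,"dy": 0,"dz": 4.3,"yaw": 0,"fingers": 0},
  {"dx": -2.8,"dy": 0,"dz": 4.4,"yaw": 0,"fingers": 0},
  {"dx": -2.5,"dy": 0,"dz": 4.7,"yaw": 0,"fingers": 0},
  {"dx": -2.3,"dy": 0,"dz": 4.8,"yaw": 0,"fingers": 0},
  {"dx": -2.1,"dy": 0,"dz": 4.9,"yaw": 0,"fingers": 0},
  {"dx": 0,"dy": 0,"dz": 0,"yaw": 0,"fingers": 0},
])

```text
time: 18.9
position: [463.6, -114.4, 123.9]
tool_rot: [[0.297, 0.955, -0.001], [0.955, -0.297, 0.001], [0.0, -0.001, -1.0]]
wrist_force: [-0.2, -0.0, 0.2]
gripper_width: -0.2
```

```bash
python3 st.py
python3 - <<'E'
from h import *
s=viewer.camera("scene")
cv2.imwrite("pics/s6.png",cv2.resize(s[130:250,90:250,::-1],None,fx=4,fy=4,interpolation=3))
E
```

```text
18.9 [ 463.63 -114.35  123.92] yang -17.274691403462768 j [-0.29 -0.    2.14  0.    1.01  0.01] F [-0.19 -0.04  0.16] M [-0.03  0.01  0.02] -0.18736088954606855
r 87.78177781919426 t -0.4345147915617993 Fr 0.09812940192791952
```

View pics/s6.png

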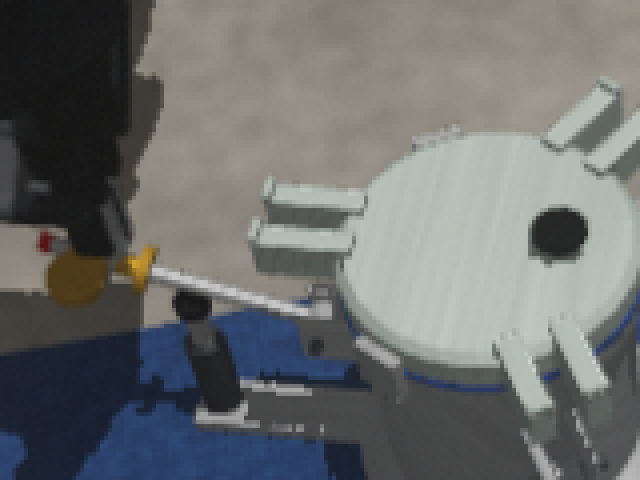

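The bolt is well over, with its shank just above the pad (pad crop (192,305)). I'll go slowly from here.

Call:
servo_tool([
  {"dx": -1,"dy": 0,"dz": 3,"yaw": 0,"fingers": 0},
  {"dx": -1,"dy": 0,"dz": 3,"yaw": 0,"fingers": 0},
  {"dx": -0.7,"dy": 0,"dz": 2,"yaw": 0,"fingers": 0},
])

```text
time: 19.32
position: [463.4, -117.0, 116.5]
tool_rot: [[0.297, 0.955, -0.0], [0.955, -0.297, 0.0], [0.0, -0.0, -1.0]]
wrist_force: [-0.1, -0.3, 0.2]
gripper_width: -0.1
```

Call:
servo_tool([
  {"dx": -0.5,"dy": 0,"dz": 1,"yaw": 0,"fingers": 0},
  {"dx": -0.5,"dy": 0,"dz": 1,"yaw": 0,"fingers": 0},
  {"dx": -0.5,"dy": 0,"dz": 1,"yaw": 0,"fingers": 0},
])

```text
time: 19.7
position: [463.0, -118.4, 113.6]
tool_rot: [[0.297, 0.955, 0.0], [0.955, -0.297, 0.0], [0.0, 0.0, -1.0]]
wrist_force: [0.7, 1.0, 0.2]
gripper_width: 0.2
```

Call:
servo_tool([
  {"dx": -0.3,"dy": 0,"dz": 1,"yaw": 0,"fingers": 0},
  {"dx": -0.3,"dy": 0,"dz": 1,"yaw": 0,"fingers": 0},
  {"dx": -0.3,"dy": 0,"dz": 1,"yaw": 0,"fingers": 0},
])

```text
time: 20.08
position: [462.9, -119.1, 111.1]
tool_rot: [[0.297, 0.955, 0.0], [0.955, -0.297, 0.0], [0.0, 0.0, -1.0]]
wrist_force: [-0.8, 2.8, 6.3]
gripper_width: 0.2
```

Call:
servo_tool([
  {"dx": 0,"dy": 0,"dz": 0,"yaw": 0,"fingers": 0},
])

```text
time: 20.2
position: [462.9, -119.2, 111.1]
tool_rot: [[0.297, 0.955, 0.0], [0.955, -0.297, 0.0], [0.0, 0.0, -1.0]]
wrist_force: [-0.7, 2.0, 4.8]
gripper_width: 0.2
```

Call:
servo_tool([
  {"dx": 0,"dy": 0,"dz": 0.4,"yaw": 0,"fingers": 0},
  {"dx": 0,"dy": 0,"dz": 0,"yaw": 0,"fingers": 0},
])

```text
time: 20.45
position: [463.0, -119.2, 110.9]
tool_rot: [[0.297, 0.955, 0.001], [0.955, -0.297, 0.0], [0.0, 0.0, -1.0]]
wrist_force: [-1.0, 3.2, 7.4]
gripper_width: -0.2
```

```bash
python3 st.py
```

```text
20.45 [ 462.99 -119.18  110.94] yang -17.263147593234024 j [-0.3   0.01  2.15  0.    0.98 -0.  ] F [-1.05  3.25  7.37] M [0.38 0.28 0.02] -0.21358699592219305
r 92.57509971930295 t 0.4061695400436882 Fr -2.7832693323489766
```

Call:
servo_tool([
  {"dx": 0,"dy": 0,"dz": 0.4,"yaw": 0,"fingers": 0},
  {"dx": 0,"dy": 0,"dz": 0,"yaw": 0,"fingers": 0},
  {"dx": 0,"dy": 0,"dz": 0,"yaw": 0,"fingers": 0},
])

```text
time: 20.82
position: [463.0, -119.2, 110.7]
tool_rot: [[0.297, 0.955, 0.001], [0.955, -0.297, 0.0], [0.0, 0.001, -1.0]]
wrist_force: [-1.6, 1.7, 7.0]
gripper_width: 0.0
```

```bash
python3 st.py
python3 - <<'E'
from h import *
s=viewer.camera("scene")
cv2.imwrite("pics/s7.png",cv2.resize(s[150:240,90:210,::-1],None,fx=5,fy=5,interpolation=3))
E
```

```text
20.825 [ 463.02 -119.21  110.72] yang -17.260952687481396 j [-0.3   0.02  2.15  0.    0.98 -0.  ] F [-1.55  1.65  6.99] M [0.38 0.37 0.03] 0.03406423695544262
r 92.59536808051092 t 0.43843212371581686 Fr -1.1127020376462444
```

View pics/s7.png

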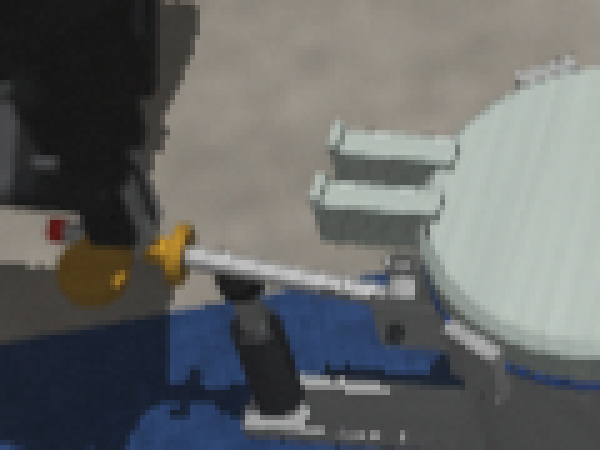

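The shank now lies on the pad (crop (240,280)). I'll bring the press up to about 10 N and hold it.

Call:
servo_tool([
  {"dx": 0,"dy": 0,"dz": 0.3,"yaw": 0,"fingers": 0},
  {"dx": 0,"dy": 0,"dz": 0,"yaw": 0,"fingers": 0},
  {"dx": 0,"dy": 0,"dz": 0,"yaw": 0,"fingers": 0},
])

```text
time: 21.25
position: [463.0, -119.2, 110.5]
tool_rot: [[0.297, 0.955, 0.001], [0.955, -0.297, 0.0], [0.0, 0.0, -1.0]]
wrist_force: [-2.1, 2.2, 9.3]
gripper_width: 0.0
```

Call:
servo_tool([
  {"dx": 0,"dy": 0,"dz": 0,"yaw": 0,"fingers": 0},
])

```text
time: 21.38
position: [463.0, -119.2, 110.6]
tool_rot: [[0.297, 0.955, 0.001], [0.955, -0.297, 0.0], [0.0, 0.001, -1.0]]
wrist_force: [-2.3, 2.2, 8.2]
gripper_width: -0.1
```

Call:
servo_tool([
  {"dx": 0,"dy": 0,"dz": 0,"yaw": 0,"fingers": 0},
])

```text
time: 21.5
position: [463.0, -119.2, 110.6]
tool_rot: [[0.297, 0.955, 0.001], [0.955, -0.297, 0.0], [0.0, 0.0, -1.0]]
wrist_force: [-1.5, 2.0, 7.9]
gripper_width: 0.2
```

Call:
servo_tool([
  {"dx": 0,"dy": 0,"dz": 0.4,"yaw": 0,"fingers": 0},
  {"dx": 0,"dy": 0,"dz": 0,"yaw": 0,"fingers": 0},
  {"dx": 0,"dy": 0,"dz": 0,"yaw": 0,"fingers": 0},
])

```text
time: 21.88
position: [463.1, -119.2, 110.4]
tool_rot: [[0.297, 0.955, 0.001], [0.955, -0.297, 0.0], [0.0, 0.001, -1.0]]
wrist_force: [-2.3, 2.8, 10.5]
gripper_width: 0.3
```

Call:
servo_tool([
  {"dx": 0,"dy": 0,"dz": 0,"yaw": 0,"fingers": 0},
  {"dx": 0,"dy": 0,"dz": 0,"yaw": 0,"fingers": 0},
])

```text
time: 22.12
position: [463.0, -119.2, 110.3]
tool_rot: [[0.297, 0.955, 0.001], [0.955, -0.297, 0.0], [0.0, 0.0, -1.0]]
wrist_force: [-2.0, 2.4, 9.9]
gripper_width: -0.0
```

Call:
servo_tool([
  {"dx": 0,"dy": 0,"dz": 0,"yaw": 0,"fingers": 0},
  {"dx": 0,"dy": 0,"dz": 0,"yaw": 0,"fingers": 0},
])

```text
time: 22.38
position: [463.0, -119.2, 110.4]
tool_rot: [[0.297, 0.955, 0.001], [0.955, -0.297, 0.0], [0.0, 0.001, -1.0]]
wrist_force: [-2.9, 3.0, 9.9]
gripper_width: 0.2
```

Call:
servo_tool([
  {"dx": 0,"dy": 0,"dz": 0,"yaw": 0,"fingers": 0},
  {"dx": 0,"dy": 0,"dz": 0,"yaw": 0,"fingers": 0},
  {"dx": 0,"dy": 0,"dz": 0,"yaw": 0,"fingers": 0},
  {"dx": 0,"dy": 0,"dz": -1.5,"yaw": 0,"fingers": 0},
  {"dx": 0,"dy": 0,"dz": -4,"yaw": 0,"fingers": 0},
  {"dx": 0,"dy": 0,"dz": -10,"yaw": 0,"fingers": 0},
  {"dx": 0,"dy": 0,"dz": -25,"yaw": 0,"fingers": 0},
  {"dx": 0,"dy": 0,"dz": -40,"yaw": 0,"fingers": 0},
  {"dx": 0,"dy": 0,"dz": -40,"yaw": 0,"fingers": 0},
  {"dx": 0,"dy": 0,"dz": 0,"yaw": 0,"fingers": 0},
])

```text
time: 23.62
position: [465.3, -120.3, 234.2]
tool_rot: [[0.297, 0.955, 0.008], [0.955, -0.297, -0.003], [-0.0, 0.009, -1.0]]
wrist_force: [0.6, 0.7, 0.4]
gripper_width: -0.3
```

```bash
python3 st.py
python3 - <<'E'
from h import *
s=viewer.camera("scene");t=viewer.camera("top");w=viewer.camera("wrist")
c=np.zeros((600,800,3),np.uint8)
c[:300,:400]=cv2.resize(s[150:240,90:210,::-1],(400,300),interpolation=3)
c[:300,400:]=cv2.resize(t[180:300,300:460,::-1],(400,300),interpolation=3)
c[300:,:400]=cv2.resize(w[:,:,::-1],(400,300))
c[300:,400:]=cv2.resize(s[:,:,::-1],(400,300))
cv2.imwrite("pics/f8.png",c)
g=t[:,:,::-1]; a=cv2.imread("pics/top0.png")
def lid(im):
    g=cv2.cvtColor(im,cv2.COLOR_BGR2GRAY);x=g[210:260,330:365];ys,xs=np.nonzero(x<60);return xs.mean()+330,ys.mean()+210,len(xs)
print("button before/after",lid(a),lid(np.ascontiguousarray(g)))
E
```

```text
23.625 [ 465.33 -120.32  234.25] yang -17.256849552789006 j [-0.3  -0.11  2.02 -0.    1.22 -0.  ] F [0.6  0.72 0.39] M [-0.01 -0.02 -0.  ] -0.27395734777106606
r 92.96145197004128 t 2.97404975041373 Fr -0.8662235998563508
button before/after (np.float64(345.6694214876033), np.float64(234.9504132231405), 121) (np.float64(345.5409836065574), np.float64(234.90983606557376), 122)
```

View pics/f8.png

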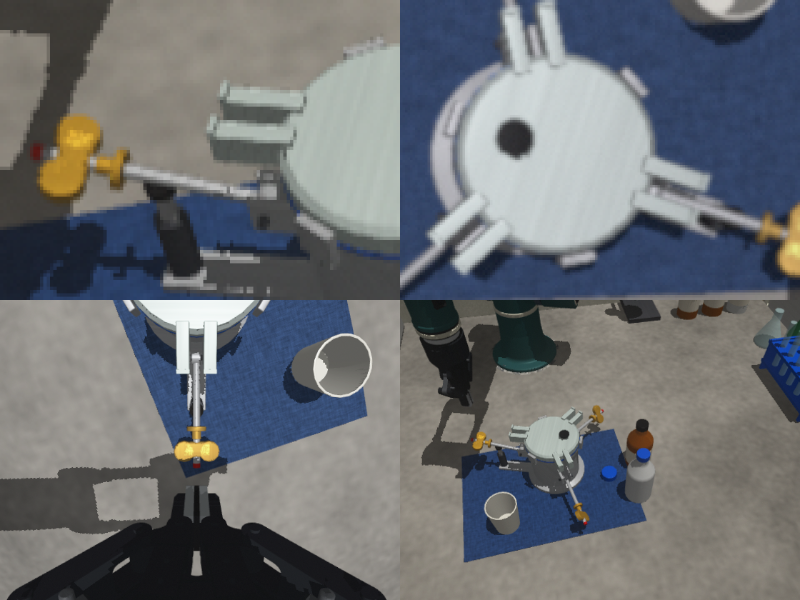

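The bolt lies on the pad and the gripper is clear. The lid button has moved only about 0.1 px, and the bottles, beaker and cap are where they were. I'll hand the job in.

```bash
python3 -c "
from rig import workorder
print(workorder.close_job())"
```

```text
the job is handed in; nothing more can be done
None
```

The last swing bolt is undone and lying on its rest, and the job is handed in at about 24 s of the 72 s allowed.

- **Nut:** I loosened it about 235° in two grasps, a lift of about 5.2 mm. I did not measure its starting height. With the stated 0 to 2.2 mm start, its foot ended about 5.2 to 7.4 mm off the seat, short of the red end at 8 mm.
- **Swing:** The foot passed the lip with less than about 2 N of sideways force at every reading, so it did not snag. I pushed the bolt over with the closed fingers.
- **Rest:** I found the pad by feel, at roughly 1.38 rad from upright. I pressed to about 10 N vertically (10 to 11 N in total), held it for nearly a second, then lifted clear.

In the last pictures the bolt lies on the pad and the gripper touches nothing. The lid's button had moved about 0.1 px in the top view, so the lid did not shift. The bottles, beaker and blue cap looked unmoved, but I checked those only by eye.

Two checks disagreed:
- **Rest angle:** The pad height from the camera views suggested contact at about 1.44 rad, while by feel it came at about 1.38 rad. Both are within the stated range.
- **Lid centre:** The scene camera placed it about 12 mm from where the top camera did. I went by the top view, which matched the stated 80 mm bolt radius.

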